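Press the red kitchen shears into their foam cut-out

TASK

Put the red-handled kitchen shears away: lay them in their shears-shaped cut-out in the foam of the open red gadget case, blades pointing the way the narrow channel does, press them down until they are fully home on the cut-out's yellow floor, then let go. Leave the green-handled shears where they lie.

Things in the scene. Friction and masses are not known exactly. Their poses are not given: they have to be found in the camera images.
- red_shears_mid (a point): Loose closed kitchen shears, red handles, flat, 160 g. Point: in the straight block between blades and loops, 10 mm above what they lie on; block x=-44..38, 28 wide (y; grip across this here), 20 mm high. x points to the blade tip at x=125 mm, z up; blades up to 22 mm wide. Loops reach back to x=-114, large one out to y=+54, small one to y=-36 mm, 17 mm high.
- pocket (a point): Empty shears-shaped cut-out in the foam. Point: where red_shears_mid lies when fully home, 10 mm above the cut-out's yellow floor; axes then agree (x to the blade end, +y large-loop side, z up). 18 mm deep; block ends 2 mm proud. Play about 10 mm each side. Sprung foam tabs hold the block up until pushed down with about 3 to 10 N, then grip it.
- case: Open red case with dark foam, fixed, 292 (x) x 220 (y) x 36 mm; foam top 34 mm above its origin (centre of underside), axes as pocket. Beside the cut-out's block are black-floored finger wells, 48 mm long (x, centred on pocket), out to y=+-64 mm from pocket, floor 18 mm below pocket. A black peeler lies in a second slot, 101 mm to +y of pocket.
- green_shears_mid (a point): The same shears with green handles, same size and same point; a bystander that stays where it lies.
Things that resemble listed ones, but are neither listed nor needed, are in the scene too. What is shaped like the part that bears red_shears_mid but black is not meant.

How it is judged:
On the way:
1. the red shears are down in their cut-out while the gripper still holds or presses them (pushed home, not dropped) (horizontal distance between red_shears_mid and pocket below 0.015 m and z of red_shears_mid in the frame of pocket below 0.004 m and contact force between the fingers and red_shears above 1 N), for 0.1 s.
At the end, for the whole second after the job is handed in: The red shears rest in their cut-out: centre within 15 mm sideways and no more than 4 mm above its home height, aligned within 10 degrees, right side up and flat within 7 degrees, at rest (horizontal distance between red_shears_mid and pocket below 0.015 m and z of red_shears_mid in the frame of pocket below 0.004 m and angle between the x axis of red_shears_mid and the x axis of pocket, either way round below 0.175 rad and angle between red_shears_mid's own z axis and vertical below 0.12 rad and linear speed of red_shears below 0.02 m/s); the robot touches nothing.
It fails at once if the green shears are moved by more than 30 mm (distance of green_shears_mid from where it was at the start of the episode above 0.03 m).
It also fails if it takes over 40 s, if anything falls off the work surface, if the arm or the gripper's body presses on something with over 40 N, if the wrist force passes 120 N, or if a joint passes its speed limit or range.

ROBOT

A 7-joint arm with a two-finger parallel gripper is mounted at the origin on the work surface. World frame = base frame: x ahead of the robot, y to its left, z up, the work surface at z = 0. Lengths are in m, angles in rad, forces in N, time in s.
With the tool pointing down it reaches from about 0.4 to 0.875 m from the base axis. Payload 6.5 kg.
Tool frame: the origin (TCP) lies at the very end of the fingers, on their centre line; the grasp point (between the pads) lies 19 mm behind it; z points along the fingers, y is the line along which they close (so a half turn about z gives the same grasp; the last joint's range is limited). The gripper opens to 85 mm and grips with 20 to 120 N. Pads are 22 mm wide; open, the fingers measure 114 mm over their backs; the gripper's body (76 mm by 85 mm) begins 54 mm behind the grasp point. The pads swing forward as they close: fully open they stand 13 mm farther back than shut.
Start: joints at [1.063, 0.536, -0.004, 1.538, 0.003, 1.067, -0.071], TCP at [0.278, -0.588, 0.231] pointing down, gripper open.
Joint ranges: [-2.7, 2.7], [-0.37, 2.16], [-1.27, 1.26], [0.24, 2.4], [-1.31, 4.45], [0.19, 1.91], [-2.76, 2.76]. Speed limits (rad/s): [2.39, 2.39, 3.14, 3.14, 3.14, 3.14, 3.14].

INTERFACE

Orientations are given as [roll, pitch, yaw] about the fixed x, y, z axes, in that order (R = Rz(yaw) Ry(pitch) Rx(roll)).
In Python, from plant import arm gives the robot as it stands.
- The arm moves only by the tool move_arm, never from a script. Its argument "targets" is a list of rows, each a list of 7 numbers: the gripper command: -1 is shut, 1 is fully open, values between are in proportion, then the shift along the world's x, y, z in units of 0.04 m (1.0 is 0.04 m), then the turn, a rotation vector about the world's x, y, z in units of 5 degrees (1.0 is 5 degrees). In form: [[hand, x, y, z, wx, wy, wz], ...]. A call has 1 to 20 rows; each row shifts and turns the commanded pose from where the row before left it; what a row does not reach is not made up. A row lasts 1/12 s, in which the tool goes at most 41.7 mm and 7.16 degrees, less where a joint would pass 70% of its speed; a pose out of reach is approached as far as the arm can. A call with a number of a shift or a turn outside -1 to 1 is refused whole. A call with a gripper value outside its range is refused whole. The fingers move at their own pace and stop on an object; the grip force is fixed at half the most. Time passes only in rows, so rows that do not move let the fingers close. It gives the time, the measured TCP pose, the force, the opening and the grip force at its end, in the units of the state.
- arm.observe(): the state, without advancing time (a new reading comes with each control period).
- arm.grab_frame(name): name is "scene" or "top" or "wrist"; returns the picture (480x640x3 uint8, red, green, blue); there is no depth.
- arm.camera_info(name): a dict with "mtx" (3x3 intrinsics, pixels), "R" (3x3) and "t" (3): a world point X has camera coordinates R X + t. Camera axes: x right, y down, z forward; pixel columns grow to the right and rows downward; lengths in m; the calibration is good to about 2 mm. A picture is of the moment at which its call begins: read the wrist's pose just before it. camera_info takes no time and is no camera call; for the wrist camera it gives the pose at the moment of the call.
- arm.close_job(): hands the job in; it is judged then, once.
The state is a dict: "clock": time; "q": joint angles; "qvel": joint speeds; "effort": joint torques, N m; "position": TCP position; "tcp_rot": TCP orientation; "force": force on the tool from outside, world axes, zero at the start; "ft_torque": the same for the moment, N m; "finger_gap": finger opening in m; "finger_force": force on a finger pad.
Only numpy, scipy, OpenCV 4.12 (cv2) and the standard library are available. Lean on these libraries where they do the work, as an engineer would, in place of code of your own. Each camera call takes 0.05 s, during which the arm holds its last target. There are 200 camera calls.

## Working session

There is one attempt and no reset: what is moved stays moved. The work goes in short steps, Python scripts to look and compute and a tool call to move; the robot and the scene stay as the last step left them, time stands still between calls to the robot, and variables do not carry over. Pictures are saved under pics/ and viewed, at most 10 in all, crops included, and the job is handed in when it is done.

Besides the shell and the picture viewer there is one more tool, called after "Request:" by a JSON object that holds its "fn" and its "kwargs". move_arm: Moves the arm, as the interface text tells. Its arguments: {"type":"object","properties":{"targets":{"type":"array"}},"required":["targets"]}

```bash
mkdir -p pics; python3 - <<'E'
from plant import arm
import cv2
for n in("top","scene"):
    cv2.imwrite(f"pics/{n}0.png",arm.grab_frame(n)[:,:,::-1])
    c=arm.camera_info(n);print(n,c["mtx"].tolist(),c["R"].round(3).tolist(),c["t"])
s=arm.observe();print(s["position"],s["tcp_rot"],s["clock"],s["force"])
E
```

```text
top [[449.6371901301605, 0.0, 323.7462533369751], [0.0, 449.6371901301605, 241.54797333374628], [0.0, 0.0, 1.0]] [[-0.027, -1.0, -0.001], [-0.995, 0.027, -0.092], [0.092, -0.002, -0.996]] [-0.09704461  0.45667829  1.10255569]
scene [[500.04815752604617, 0.0, 315.81186319191903], [0.0, 500.04815752604617, 237.33289831776938], [0.0, 0.0, 1.0]] [[-0.08, 0.997, -0.01], [0.668, 0.046, -0.742], [-0.74, -0.066, -0.67]] [ 0.13274892 -0.23007058  1.43592592]
[ 0.27764712 -0.58710031  0.23051994] [-3.14006790e+00  1.37288811e-04  4.41843818e-01] 0.1 [ 1.0126654  -0.35645261 -0.34352221]
```

View pics/top0.png

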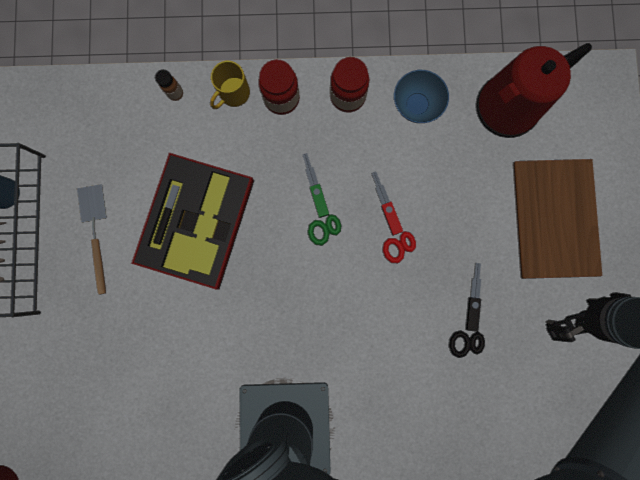

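View pics/scene0.png

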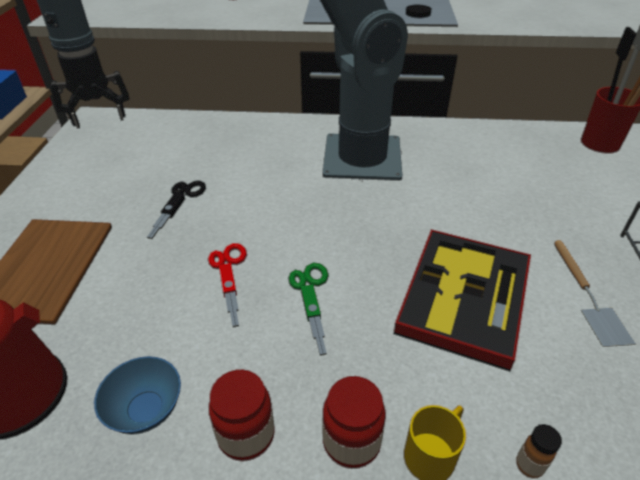

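Candidates in the top view are the red shears at (392,217), green shears at (320,200) and black shears at (472,312); the red jars and red kettle share only the colour. I choose the red shears at (392,217). The case is at (192,222), with its channel pointing up and to the right. Next I'll check a close crop and make a rough measurement.

```bash
cat > h.py <<'E'
import numpy as np,cv2
def ray(c,uv,z):
    uv=np.atleast_2d(np.asarray(uv,float));K,R,t=c["mtx"],np.array(c["R"]),np.array(c["t"])
    d=(np.linalg.inv(K)@np.c_[uv,np.ones(len(uv))].T).T@R
    o=-R.T@t
    return o+d*((z-o[2])/d[:,2])[:,None]
def redmask(im):
    h=cv2.cvtColor(im,cv2.COLOR_RGB2HSV)
    return (((h[...,0]<8)|(h[...,0]>172))&(h[...,1]>150)&(h[...,2]>120)).astype(np.uint8)
def yelmask(im):
    h=cv2.cvtColor(im,cv2.COLOR_RGB2HSV)
    return ((abs(h[...,0].astype(int)-28)<6)&(h[...,1]>100)&(h[...,2]>90)).astype(np.uint8)
def rect(pts):
    (c,(w,h),a)=cv2.minAreaRect((pts[:,:2]*1000).astype(np.float32));
    if w<h:w,h,a=h,w,a-90
    return np.array(c)/1000,(w,h),(a+90)%180-90
E
python3 - <<'E'
from plant import arm
from h import *
im=cv2.imread("pics/top0.png")[:,:,::-1].copy();c=arm.camera_info("top")
m=redmask(im);m[:,:350]=0;m[:,430:]=0;m[:150]=0;m[300:]=0
m=cv2.morphologyEx(m,cv2.MORPH_CLOSE,np.ones((3,3)))
b=cv2.morphologyEx(m,cv2.MORPH_OPEN,cv2.getStructuringElement(2,(9,9)))
v,u=np.nonzero(b);print("red",rect(ray(c,np.c_[u,v],.02)),u.min(),u.max(),v.min(),v.max())
y=yelmask(im);y[:,:155]=0;y[:,260:]=0;y[:150]=0;y[300:]=0
n,l,s,ce=cv2.connectedComponentsWithStats(y);print(s,ce)
for k in range(1,n):
    if s[k][4]>100:
        v,u=np.nonzero(l==k);print(k,rect(ray(c,np.c_[u,v],.016)))
print(ray(c,[[169,154],[253,179],[219,289],[132,264]],.036))
a=cv2.resize(im[145:295,125:275],(600,600),interpolation=2);a2=cv2.resize(im[160:275,350:430],(200,288))
o=np.zeros((600,800,3),np.uint8);o[:,:600]=a;o[:288,600:]=a2
cv2.imwrite("pics/crop1.png",o[:,:,::-1])
E
```

```text
red (array([ 0.49828799, -0.28678076]), (53.091758728027344, 24.36896324157715), 19.296344757080078) 387 401 212 232
[[     0      0    640    480 304276]
 [   163    173     66    102   2733]
 [   155    181     27     52    144]
 [   171    212      2      2      2]
 [   170    215      2      2      2]
 [   170    218      1      1      1]
 [   168    221      2      2      2]
 [   167    224      2      2      2]
 [   166    228      1      1      1]
 [   165    231      1      2      2]
 [   164    234      1      2      2]
 [   163    237      1      2      2]
 [   162    240      1      2      2]
 [   155    243      7      6     29]] [[320.67931746 239.56672889]
 [198.80534211 234.26930113]
 [169.88888889 198.08333333]
 [171.5        212.5       ]
 [170.5        215.5       ]
 [170.         218.        ]
 [168.5        221.5       ]
 [167.5        224.5       ]
 [166.         228.        ]
 [165.         231.5       ]
 [164.         234.5       ]
 [163.         237.5       ]
 [162.         240.5       ]
 [157.96551724 245.86206897]]
1 (array([0.50987186, 0.19746443]), (263.70257568359375, 116.15989685058594), -18.300865173339844)
2 (array([0.55203778, 0.28120721]), (138.29554748535156, 27.61322021484375), -18.085243225097656)
[[0.68391262 0.27303586 0.036     ]
 [0.6141968  0.06289628 0.036     ]
 [0.34313552 0.14942101 0.036     ]
 [0.41004025 0.36265172 0.036     ]]
```

View pics/crop1.png

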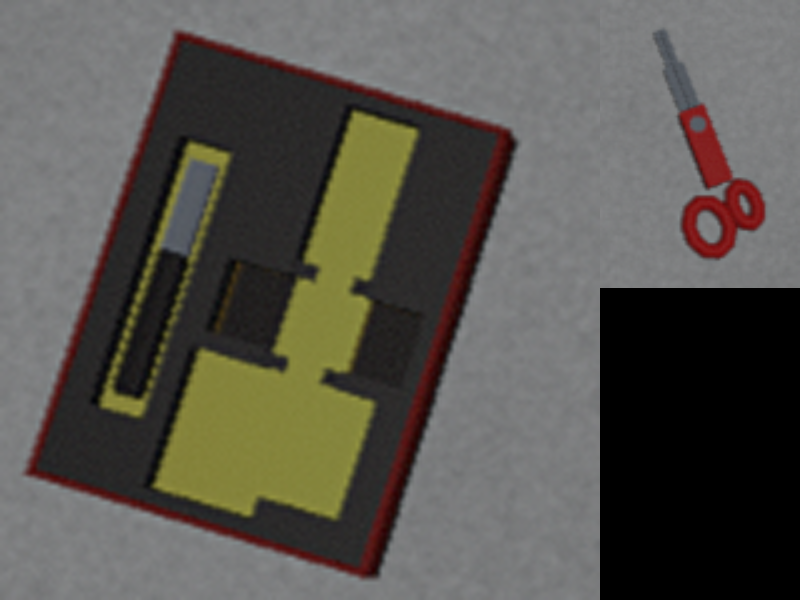

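The crop shows plain red-handled, closed shears: block centre about (392,219), tip up and to the left, large loop on the left (+y). The pocket's channel points to the upper right and the loop area is at the lower left, so a turn of about -38° is needed. I'll move above the red shears.

Request:
{"fn": "move_arm", "kwargs": {"targets": [[1, 0.46, 0.62, 0, 0, 0, -0.1], [1, 0.46, 0.62, 0, 0, 0, -0.1], [1, 0.46, 0.62, 0, 0, 0, -0.1], [1, 0.46, 0.62, 0, 0, 0, -0.1], [1, 0.46, 0.62, 0, 0, 0, -0.1], [1, 0.46, 0.62, 0, 0, 0, -0.1], [1, 0.46, 0.62, 0, 0, 0, -0.1], [1, 0.46, 0.62, 0, 0, 0, -0.1], [1, 0.46, 0.62, 0, 0, 0, -0.1], [1, 0.46, 0.62, 0, 0, 0, -0.1], [1, 0.46, 0.62, 0, 0, 0, -0.1], [1, 0.46, 0.62, 0, 0, 0, 0], [1, 0, 0, 0, 0, 0, 0], [1, 0, 0, 0, 0, 0, 0]]}}

```text
clock: 1.27
position: [0.4998, -0.2877, 0.2309]
tcp_rot: [-3.141, -0.0, 0.35]
force: [0.0, -0.5, 0.4]
finger_gap: 0.0852
finger_force: 0.0
```

```bash
python3 - <<'E'
from plant import arm
from h import *
s=arm.observe();print(s["position"],s["tcp_rot"],s["clock"],s["force"])
c=arm.camera_info("wrist");im=arm.grab_frame("wrist");cv2.imwrite("pics/w1.png",im[:,:,::-1])
m=cv2.morphologyEx(redmask(im),cv2.MORPH_CLOSE,np.ones((25,25)))
b=cv2.morphologyEx(m,cv2.MORPH_OPEN,np.ones((35,35)))
n,l,st,ce=cv2.connectedComponentsWithStats(b);print(st,ce)
for k in range(1,n):
    v,u=np.nonzero(l==k);print(rect(ray(c,np.c_[u,v],.02)))
E
```

```text
[ 0.49975277 -0.28774237  0.23093416] [-3.14057192e+00 -7.24304779e-05  3.50239399e-01] 1.2667 [ 0.03093789 -0.51089231  0.39393341]
[[     0      0    640    480 305496]
 [   305    240     41     42   1704]] [[319.47043496 239.38311795]
 [324.80046948 260.45481221]]
(array([ 0.45117145, -0.31168839]), (38.85888671875, 36.33085632324219), 20.096744537353516)
```

View pics/w1.png

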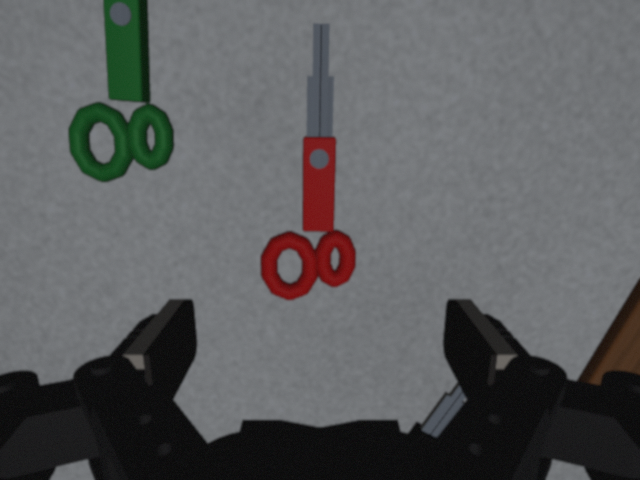

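The wrist view shows the red block with corners about (303,138), (336,138), (304,231), (334,231), well aligned, and the green shears at (125,80). I'll cast those corners.

```bash
python3 - <<'E'
from plant import arm
from h import *
c=arm.camera_info("wrist");im=cv2.imread("pics/w1.png")[:,:,::-1].copy()
m=redmask(im);m[:138]=0;m[229:]=0
e=[]
for v in range(170,226,3):
    u=np.nonzero(m[v])[0];e.append((u.min()-.5,v,u.max()+.5))
e=np.array(e);mid=ray(c,np.c_[(e[:,0]+e[:,2])/2,e[:,1]],.02)
L=ray(c,e[:,:2],.02);Rr=ray(c,e[:,[2,1]],.02);print("width",np.linalg.norm(L-Rr,axis=1).round(4))
d=cv2.fitLine(mid[:,:2].astype(np.float32),2,0,.01,.01).ravel();print(d,np.degrees(np.arctan2(d[1],d[0])))
f,b=ray(c,[[319.5,137.5],[319.5,231]],.02);print(f,b,np.linalg.norm(f-b))
x=(f-b)/np.linalg.norm(f-b);print("mid",f-x*.038,b+x*.044)
print(mid[0],mid[-1])
E
```

```text
width [0.0228 0.0229 0.0238 0.023  0.0239 0.023  0.0222 0.0231 0.0232 0.0232
 0.0233 0.0233 0.0225 0.0225 0.0235 0.0218 0.0235 0.0236 0.0228]
[ 0.9462327   0.3234869   0.5020331  -0.28840995] 18.873928
[ 0.54946687 -0.27238553  0.02      ] [ 0.47405483 -0.2996652   0.02      ] 0.08019449307195337
mid [ 0.51373303 -0.28531195  0.02      ] [ 0.51543086 -0.28469777  0.02      ]
[ 0.5241339  -0.28110003  0.02      ] [ 0.47942834 -0.29585903  0.02      ]
```

Red mid is about (0.5145, -0.285), yaw about 19.5°. I'll go down and grip.

Request:
{"fn": "move_arm", "kwargs": {"targets": [[1, 0.12, 0.02, -0.8, 0, 0, 0], [1, 0.12, 0.02, -0.8, 0, 0, 0], [1, 0.13, 0.02, -0.8, 0, 0, 0], [1, 0, 0.01, -0.8, 0, 0, 0], [1, 0, 0, -0.8, 0, 0, 0], [1, 0, 0, -0.8, 0, 0, 0], [1, 0, 0, -0.6, 0, 0, -0.1], [1, 0, 0, -0.3, 0, 0, 0], [1, 0, 0, 0, 0, 0, 0], [-1, 0, 0, 0, 0, 0, 0], [-1, 0, 0, 0, 0, 0, 0], [-1, 0, 0, 0, 0, 0, 0], [-1, 0, 0, 0, 0, 0, 0], [-1, 0, 0, 0, 0, 0, 0], [-1, 0, 0, 0, 0, 0, 0], [-1, 0, 0, 0, 0, 0, 0], [-1, 0, 0, 0, 0, 0, 0]]}}

```text
clock: 2.73
position: [0.5144, -0.2875, 0.0047]
tcp_rot: [3.14, -0.001, 0.337]
force: [-1.0, 0.4, 7.7]
finger_gap: 0.0265
finger_force: 60.6
```

Request:
{"fn": "move_arm", "kwargs": {"targets": [[-1, 0, 0, 0.4, 0, 0, 0], [-1, 0, 0, 0.8, 0, 0, 0], [-1, 0, 0, 0.9, 0, 0, 0], [-1, 0, 0, 0.9, 0, 0, 0], [-1, 0, 0, 0.9, 0, 0, 0], [-1, 0, 0.4, 0.6, 0, 0, -0.5], [-1, 0, 0.7, 0.2, 0, 0, -0.7], [-1, -0.1, 0.8, 0, 0, 0, -0.8], [-1, -0.1, 0.8, 0, 0, 0, -0.8], [-1, -0.1, 0.8, 0, 0, 0, -0.8], [-1, 0, 0.8, 0, 0, 0, -0.8], [-1, 0, 0.8, 0, 0, 0, -0.8], [-1, 0, 0.8, 0, 0, 0, -0.8], [-1, 0, 0.8, 0, 0, 0, -0.8], [-1, 0, 0.7, 0, 0, 0, -0.7], [-1, 0, 0.4, 0, 0, 0, 0], [-1, 0, 0, 0, 0, 0, 0], [-1, 0, 0, 0, 0, 0, 0]]}}

```text
clock: 4.23
position: [0.5014, 0.0257, 0.1916]
tcp_rot: [-3.141, -0.0, -0.315]
force: [-0.5, -0.2, -1.5]
finger_gap: 0.0262
finger_force: 59.5
```

```bash
python3 - <<'E'
from plant import arm
from h import *
s=arm.observe();print(s["position"],s["tcp_rot"],s["clock"],s["force"])
c=arm.camera_info("wrist");im=arm.grab_frame("wrist");cv2.imwrite("pics/w2.png",im[:,:,::-1])
import pickle;pickle.dump((c,s),open("w2.pkl","wb"))
E
```

```text
[0.50135945 0.02570571 0.19155035] [-3.14148951e+00 -2.73721907e-04 -3.14643067e-01] 4.2333 [-0.46154144 -0.1865065  -1.52883819]
```

View pics/w2.png

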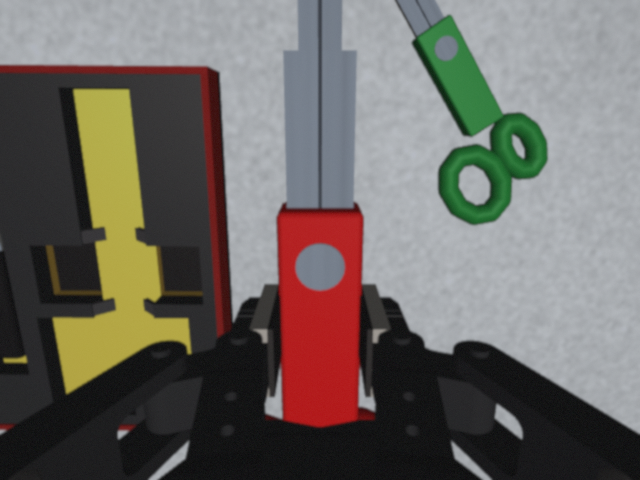

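The held shears sit centred and aligned in the fingers. The left half of the picture shows the channel near (105,150) and the finger wells near (75,270) and (185,270). I'll zoom on this for the corners.

```bash
python3 - <<'E'
import cv2
im=cv2.imread("pics/w2.png")[60:330,0:240]
im=cv2.convertScaleAbs(im,alpha=2,beta=10)
im=cv2.resize(im,None,fx=2.2*1.01,fy=2.2*1.01,interpolation=cv2.INTER_CUBIC)
cv2.imwrite("pics/crop2.png",im);print(im.shape)
E
```

```text
(600, 533, 3)
```

View pics/crop2.png

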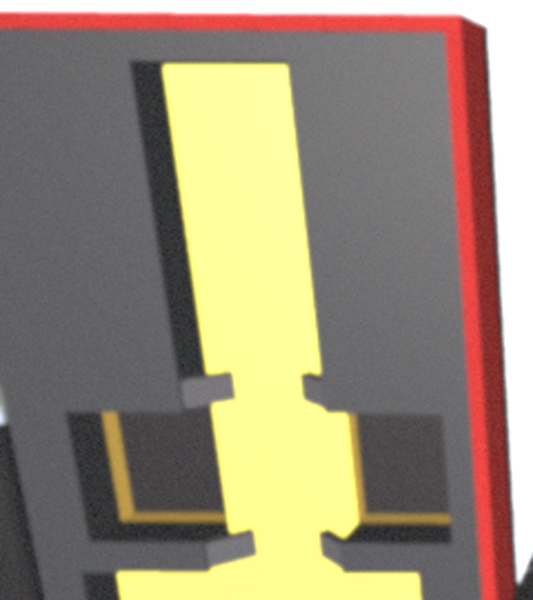

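The crop shows the channel's foam-top corners at (131,63), (288,63), (178,378), (321,375). The wells' outer corners are at (67,412), (90,543), (443,415), (450,543), in crop pixels.

```bash
python3 - <<'E'
from h import *
import pickle
c,s=pickle.load(open("w2.pkl","rb"))
P=np.array([[131,63],[288,63],[178,378],[321,375],[67,412],[90,543],[443,415],[450,543]])/2.222+[0,60]
W=ray(c,P,.034)[:,:2];print(W.round(4))
print("channel w",np.linalg.norm(W[0]-W[1]),np.linalg.norm(W[2]-W[3]),"well span",np.linalg.norm(W[4]-W[6]),np.linalg.norm(W[5]-W[7]),"len",np.linalg.norm(W[4]-W[5]),np.linalg.norm(W[6]-W[7]))
ang=lambda d:np.degrees(np.arctan2(d[1],d[0]))
print("yaw",ang(W[0]-W[2]),ang(W[1]-W[3]),ang(W[4]-W[5]),ang(W[6]-W[7]),ang(W[4]-W[6])-90)
print("well centre",W[4:].mean(0),"channel end mid",W[:2].mean(0),W[2:4].mean(0))
y=np.radians(-18);x=np.array([np.cos(y),np.sin(y)]);print("from ch end",W[:2].mean(0)-.135*x)
# held block: sides at v 230..400, top z = tcp-?; angle to tool
t=s["position"]
f=ray(c,[[279,212],[361,212],[284,415],[357,415]],t[2]-.0047+.02);print("block",f.mean(0),ang(f[:2].mean(0)[:2]-f[2:].mean(0)[:2]),np.linalg.norm(f[0]-f[1]),np.linalg.norm(f[0]-f[2]))
xf=f[:2].mean(0)[:2];a=s["tcp_rot"][2];X=np.array([np.cos(a),np.sin(a)]);print("mid",xf-.038*X,"tcp",t,np.degrees(a))
E
```

```text
[[0.6414 0.1671]
 [0.6265 0.1212]
 [0.5465 0.1989]
 [0.5326 0.1528]
 [0.5473 0.2403]
 [0.5015 0.2561]
 [0.5069 0.1192]
 [0.4622 0.135 ]]
channel w 0.04824918366140723 0.04821201454458257 well span 0.1276479090414023 0.12732670182317485 len 0.048433330983503255 0.04735356338114419
yaw -18.56552110793813 -18.59951106665941 -19.041062120805154 -19.44808663800938 -18.481662241271692
well centre [0.50448197 0.18762218] channel end mid [0.63392396 0.14412338] [0.53950455 0.17586679]
from ch end [0.50553133 0.18584068]
block [0.50487117 0.02395823 0.20685035] -17.87024553106974 0.02560777634564027 0.0747935441948156
mid [0.50432543 0.02424392] tcp [0.50135945 0.02570571 0.19155035] -18.02771980126704
```

Request:
{"fn": "move_arm", "kwargs": {"targets": [[-1, 0.03, 0.6, 0, 0, 0, -0.1], [-1, 0, 0.7, 0, 0, 0, 0], [-1, 0, 0.7, 0, 0, 0, 0], [-1, 0, 0.7, 0, 0, 0, 0], [-1, 0, 0.7, 0, 0, 0, 0], [-1, 0, 0.66, -0.2, 0, 0, 0], [-1, 0, 0, -0.6, 0, 0, 0], [-1, 0, 0, -0.8, 0, 0, 0], [-1, 0, 0, -0.7, 0, 0, 0], [-1, 0, 0, -0.3, 0, 0, 0], [-1, 0, 0, 0, 0, 0, 0], [-1, 0, 0, 0, 0, 0, 0]]}}

```text
clock: 5.28
position: [0.5032, 0.1862, 0.0876]
tcp_rot: [3.141, 0.0, -0.328]
force: [1.3, 0.1, -1.3]
finger_gap: 0.0266
finger_force: 59.5
```

```bash
python3 - <<'E'
from plant import arm
from h import *
s=arm.observe();print(s["position"],s["tcp_rot"],s["force"])
cv2.imwrite("pics/w3.png",arm.grab_frame("wrist")[:,:,::-1])
E
```

```text
[0.50319864 0.1862427  0.08761935] [ 3.14101667e+00  4.82119346e-05 -3.27583534e-01] [ 1.33269296  0.12636935 -1.26942735]
```

View pics/w3.png

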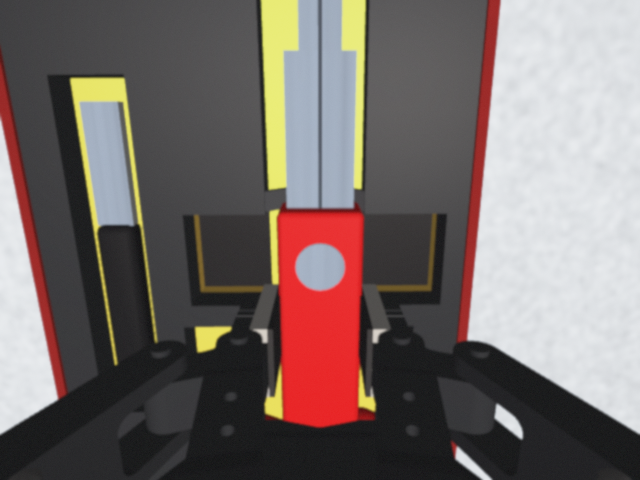

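Just above the pocket, the channel's centre is at u≈314 and the shears' at u≈320, so I need about 2.5 mm to the left. The wells straddle the block properly. I'll correct and go down.

Request:
{"fn": "move_arm", "kwargs": {"targets": [[-1, 0, 0.06, -0.3, 0, 0, 0], [-1, 0, 0, -0.4, 0, 0, 0], [-1, 0, 0, -0.2, 0, 0, 0], [-1, 0, 0, -0.15, 0, 0, 0], [-1, 0, 0, -0.15, 0, 0, 0], [-1, 0, 0, -0.1, 0, 0, 0], [-1, 0, 0, -0.1, 0, 0, 0], [-1, 0, 0, -0.1, 0, 0, 0], [-1, 0, 0, -0.1, 0, 0, 0], [-1, 0, 0, -0.05, 0, 0, 0], [-1, 0, 0, 0, 0, 0, 0], [-1, 0, 0, 0, 0, 0, 0]]}}

```text
clock: 6.33
position: [0.5025, 0.1894, 0.021]
tcp_rot: [3.141, 0.0, -0.326]
force: [0.2, -0.9, -2.8]
finger_gap: 0.0268
finger_force: 59.4
```

Request:
{"fn": "move_arm", "kwargs": {"targets": [[-1, 0, 0, -0.04, 0, 0, 0], [-1, 0, 0, -0.03, 0, 0, 0], [-1, 0, 0, -0.03, 0, 0, 0], [-1, 0, 0, 0, 0, 0, 0], [-1, 0, 0, 0, 0, 0, 0], [-1, 0, 0, 0, 0, 0, 0]]}}

```text
clock: 6.83
position: [0.5027, 0.1895, 0.0206]
tcp_rot: [3.141, -0.0, -0.326]
force: [-10.7, -5.8, 38.6]
finger_gap: 0.0267
finger_force: 64.6
```

It's home: contact with the floor at the expected height. I'll relieve the force, open partly and lift.

Request:
{"fn": "move_arm", "kwargs": {"targets": [[-1, 0, 0, -0.0, 0, 0, 0], [-1, 0, 0, 0.05, 0, 0, 0], [0.2, 0, 0, 0, 0, 0, 0], [0.2, 0, 0, 0, 0, 0, 0], [0.2, 0, 0, 0, 0, 0, 0], [0.2, 0, 0, 0, 0, 0, 0], [0.2, 0, 0, 0, 0, 0, 0], [0.2, 0, 0, 0.3, 0, 0, 0], [0.2, 0, 0, 0.6, 0, 0, 0], [0.2, 0, 0, 0.8, 0, 0, 0], [0.2, 0, 0, 0.8, 0, 0, 0], [0.2, 0, 0, 0.8, 0, 0, 0], [0.2, 0, 0, 0.5, 0, 0, 0], [0.2, 0, 0, 0, 0, 0, 0]]}}

```text
clock: 8.0
position: [0.5056, 0.1908, 0.1767]
tcp_rot: [-3.136, -0.006, -0.326]
force: [0.7, 0.1, 0.7]
finger_gap: 0.0513
finger_force: 0.0
```

```bash
python3 - <<'E'
from plant import arm
from h import *
s=arm.observe();print(s["position"],s["force"],s["finger_force"])
a=arm.grab_frame("wrist");b=arm.grab_frame("scene")
o=np.zeros((480,780,3),np.uint8);o[:,:480]=a[:,80:560];o[:300,480:]=cv2.resize(b[210:360,385:535],(300,300))
cv2.imwrite("pics/f.png",o[:,:,::-1])
E
```

```text
[0.5055928  0.19082662 0.17668717] [0.70004265 0.13405234 0.66031389] 0.0
```

View pics/f.png

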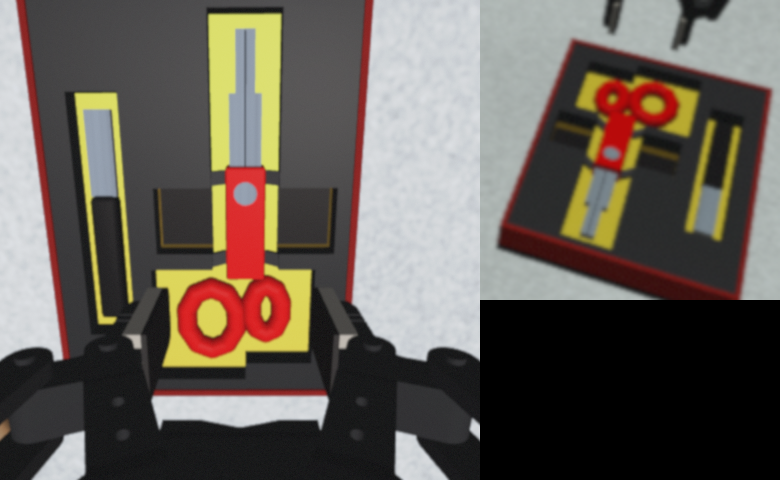

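The shears lie flat and centred in the cut-out: block at (245,225) between the wells, with the tabs on either side. The gripper is clear, so I'll hand the job in.

```bash
python3 -c "
from plant import arm
print(arm.close_job())"
```

```text
the job is handed in; nothing more can be done
None
```

The red shears are pressed home in their cut-out and released, the gripper is clear, the green shears were never touched, and the job is handed in; the hand-in returned no verdict.

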